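# Lever open the filter unit, draw out the filter plate and show it to the scanner

### The job

Pick up the flat pry tool and use its blade in the notch at the front to lever the cover off its seat, swing the cover fully open and lay the tool back down on the worktop, clear of the unit. Then draw the filter plate (the one with the tall head) up out of its slot, leaving the low-headed blank plate in place, and present it to the barcode scanner: upright, level with the window, one flat face square to it and about 10 cm (6 to 14 cm) in front of it. Finish while still holding the plate there, still in the gripper and clear of everything else; do not put it down or let go, leave the cover open and do not disturb the other objects.

Things in the scene. Friction and masses are not known exactly. Their poses are not given: they have to be found in the camera images.
- filter_unit: fixed white box, 110 (x) x 120 (y) x 52 mm high; a grey cap-like cover on top makes 78 mm when shut. Origin: centre of its underside, z up; the front with the notch faces its -x (roughly the robot), the hinge is at the back (+x). A 10 mm air nipple sticks out of its right (-y) side. In its top are two slots, 63 x 11 mm, 46 mm deep, centred at x = -5 mm, y = +24 and -24 mm, hidden under the cover
- cover (a joint): angle of the grey cover: 0 shut, 1.65 fully open (stop). Stiff hinge: the cover (0.11 kg) stays where it is left; lifting its front edge takes about 2 N. It is a cap with 3 mm walls: top plate 22 to 25 mm above the hinge line, front and side walls reaching down to the box, back open. The blade must start it
- cover_hinge (a point): middle of the cover's hinge line, which runs along the unit's y axis, 52 mm above the worktop and 52 mm behind the unit's origin
- cover_notch (a point): middle of the notch in the lower edge of the cover's front wall: 44 mm wide, 12 mm high, from the top of the box (6 mm below this point) to the wall above (6 mm over it). 103.5 mm in front of the hinge when shut; moves with the cover. Behind it 20 mm are empty before the heads of the plates
- pry_tool: flat pry tool, loose, lying along its own x: grey handle with dark ribs 84 mm long, 16 mm wide (y), 20 mm high, from x = -44 to +40 mm, then a flat level steel blade 14 mm wide, 3 mm thick out to x = +105 mm, at mid height of the handle. Origin: underside, near the middle of the handle (x = 0, a good place to grip across y). 0.07 kg
- pry_tip (a point): end of the blade, on its mid-plane, 105 mm ahead of and 10 mm above the tool's origin
- filter_plate: hidden part in either slot: white framed filter, 60 (x) x 8 (y) mm, 64 mm high, a pleated window in both flat faces (+y, -y), and on top a head 40 mm wide (x), 8 mm thick (y), 18 mm tall (46 to 64 mm above its origin) with a dark round spot. Stands loose on the slot's floor, 6 mm above the worktop, only its head above the box; axes as the unit's. Origin: centre of its underside. 0.05 kg
- filter_centre (a point): middle of the filter plate, 32 mm above its origin; axes as the plate's (y across the flat faces, z up)
- blank_plate: white blank plate, same 60 x 8 mm, in the other slot, 48 mm from the filter plate: no window, a head only 8 mm tall (top 54 mm above its origin); origin at the centre of its underside. Stays where it is
- scanner_stand: fixed grey rest carrying the black barcode scanner, foot 90 x 110 mm; origin: centre of its underside, z up. The scanner is 64 mm wide, 160 mm long along y, its top 78 mm above the worktop; its window looks along the stand's -y
- scanner_window (a point): middle of the scanner's window, at its -y end; axes as the stand's: the view goes along -y
- reagent_bottle_0: bystander: small white dropper bottle with a cap, 34 x 34 x 74 mm, loose; origin at its underside
- tape_roll: bystander: roll of tape lying flat, 63 mm across, 18 mm high, loose; origin at its underside
- sample_cup: bystander: small white cup, 27 mm across, 26 mm high, loose; origin at its underside
- microtube_block: bystander: metal block with holes, 50 x 70 x 30 mm, loose; origin at its underside

How it is judged (in metres and radians):
On the way, in this order (a step that is already met when the one before it is completed fails the run):
1. the cover is levered off its seat with the pry tool's blade (value of joint cover above 0.15 rad and contact force between pry_tool and cover above 0.2 N), for 0.1 s.
2. the cover is swung open (value of joint cover above 1.4 rad), for 0.1 s.
3. the pry tool lies on the worktop again, let go (height (world z) of pry_tip below 0.03 m and height (world z) of pry_tool below 0.02 m and contact force between pry_tool and the fingers below 0.05 N and linear speed of pry_tool below 0.02 m/s), for 0.2 s.
4. the filter plate is drawn up out of its slot in the fingers (z of filter_plate in the frame of filter_unit above 0.053 m and contact force between filter_plate and the fingers above 0.5 N), for 0.1 s.
At the end, for the whole second after the job is handed in: The fingers alone hold the filter plate still, its middle 60-140 mm in front of the scanner window, within 25 mm sideways and in height, square to the view and upright within 15 deg; cover open over 1.3 rad, tool let go on the worktop off the unit, blank plate in its slot (y of filter_centre in the frame of scanner_window between -0.14 and -0.06 m and x of filter_centre in the frame of scanner_window between -0.025 and 0.025 m and z of filter_centre in the frame of scanner_window between -0.025 and 0.025 m and angle between the y axis of filter_plate and the y axis of scanner_window, either way round below 0.26 rad and angle between filter_plate's own z axis and vertical below 0.26 rad and contact force between filter_plate and the fingers above 0.5 N and contact force between filter_plate and scanner_stand below 0.05 N and linear speed of filter_plate below 0.03 m/s and value of joint cover above 1.3 rad and height (world z) of pry_tip below 0.03 m and height (world z) of pry_tool below 0.02 m and contact force between pry_tool and filter_unit below 0.05 N and contact force between pry_tool and the arm below 0.05 N and z of blank_plate in the frame of filter_unit below 0.012 m); the arm keeps its last pose, push and grip.
It fails at once if the fingers lift the cover off its seat instead of the tool (value of joint cover between 0.03 and 0.15 rad and contact force between the fingers and cover above 0.5 N).
It fails at once if the blank plate is pulled from its slot (z of blank_plate in the frame of filter_unit above 0.03 m).
It fails at once if a bystander object is disturbed (distance of any of reagent_bottle_0, tape_roll, sample_cup, microtube_block from where it was at the start of the episode above 0.03 m).
It also fails if it takes over 64 s, if anything falls off the work surface, if the arm or the gripper's body presses on something with over 40 N, if the wrist force passes 120 N, or if a joint passes its speed limit or range.

### The arm

A 6-joint arm with a two-finger parallel gripper is mounted at the origin on a cart in front of the work surface, level with it; the furniture and walls round the work are solid. World frame = base frame: x ahead of the robot, y to its left, z up, the work surface at z = 0. Lengths are in m, angles in degrees, forces in N, time in s.
With the tool pointing down it reaches from about 0.425 to 1.125 m from the base axis. Payload 14.9 kg.
Tool frame: the origin (TCP) lies at the very end of the fingers, on their centre line; the grasp point (between the pads) lies 19 mm behind it (bot.tcp_to_grasp is the distance from the TCP to the grasp point, in m); z points along the fingers, y is the line along which they close (so a half turn about z gives the same grasp; the last joint's range is limited). The gripper opens to 91 mm and grips with 3 to 60 N. Pads are 32 mm wide; open, the fingers measure 118 mm over their backs; the gripper's body (76 mm by 178 mm) begins 60 mm behind the grasp point.
Start: joints at [-71.522, 21.709, 99.362, -0, 58.929, -1.908], TCP at [0.244, -0.656, 0.192] pointing down, gripper open.
Joint ranges: [-158.91, 158.91], [-42.39, 125.64], [0.06, 152.35], [-60.88, 240.88], [17.5, 164.5], [-176.32, 176.32]. Speed limits (degrees/s): [108.29, 108.29, 136.94, 180, 180, 180].

### API

Orientations are given as a 3x3 rotation matrix whose columns are the frame's x, y, z axes.
In Python, from station import bot gives the robot as it stands.
- The arm moves only by the shell command python3 -m crank 'ROWS' [FORCE]. ROWS is a JSON object of lists of equal length, an entry for each row: "offset": the shift along the tool's x, y, z normalised to -1 to 1, where 1 is 50 mm, a list of three; "rotation": the turn, a rotation vector about the tool's x, y, z normalised to -1 to 1, where 1 is 0.15 rad, a list of three; "hand": the opening, from 0 (shut) to 1 (fully open). In form: {"offset": [[tx, ty, tz], ...], "rotation": [[ax, ay, az], ...], "hand": [hand, ...]}. A call has exactly 5 rows; each row shifts and turns the commanded pose from where the row before left it, along the tool's axes as they then stand; what a row does not reach is not made up. A row lasts 1/8 s, in which the tool goes at most 62.5 mm and 10.7 degrees, less where a joint would pass 70% of its speed; a pose out of reach is approached as far as the arm can. A call with a number of a shift or a turn outside -1 to 1 is refused whole. A call with a gripper value outside its range is refused whole. The fingers move at their own pace and stop on an object; FORCE is the grip in N (left out, the last holds). Time passes only in rows, so rows that do not move let the fingers close, or fill a call up. It gives the time, the measured TCP pose, the force, the opening and the grip force at its end, in the units of the state.
- bot.sense(): the state, without advancing time (a new reading comes with each control period).
- bot.capture(name): name is "scene" or "top"; returns (picture, depth): 420x560x3 uint8, blue, green, red; 420x560 float32, m along the optical axis (not along the pixel's ray), 0 where there is no reading.
- bot.camera_params(name): a dict with "fov_y" (degrees; the focal length in pixels is half the picture's height over the tangent of half this angle, whatever the lens; pixels are square), "cx", "cy" (the principal point, pixels), "rvec" (rotation vector, rad) and "tvec" (3), from world to camera coordinates, as OpenCV has them. Camera axes: x right, y down, z forward; pixel columns grow to the right and rows downward; lengths in m; the calibration is good to about 2 mm. A picture is of the moment at which its call begins. camera_params takes no time and is no camera call.
- bot.hand_in(): hands the job in; it is judged then, once.
The state is a dict: "clock": time; "qpos": joint angles; "joint_velocities": joint speeds; "joint_efforts": joint torques, N m; "ee_pos": TCP position; "orientation": TCP orientation; "force": force on the tool from outside, world axes, zero at the start; "moment": the same for the moment, N m; "finger_gap": finger opening in m; "grip_force": force on a finger pad.
Only numpy, scipy, OpenCV 4.12 (cv2) and the standard library are available. Lean on these libraries where they do the work, as an engineer would, in place of code of your own. Each camera call takes 0.05 s, during which the arm holds its last target. There are 200 camera calls.

## Working session

There is one attempt and no reset: what is moved stays moved. The work goes in short steps, Python scripts to look and compute and a shell command to move; the robot and the scene stay as the last step left them, time stands still between calls to the robot, and variables do not carry over. Pictures are saved under pics/ and viewed, at most 10 in all, crops included, and the job is handed in when it is done.

```bash
mkdir -p pics; ls; python3 - <<'E'
from station import bot
import cv2, numpy as np
for n in("scene","top"):
    p,d=bot.capture(n); cv2.imwrite(f"pics/{n}0.png",p); np.save(f"{n}d.npy",d); print(n,bot.camera_params(n),(d>0).mean())
s=bot.sense(); print(s, bot.tcp_to_grasp)
E
```

```text
pics
scene {'fov_y': 44.598525446602245, 'cx': 278.7511327669262, 'cy': 207.3717152193882, 'rvec': array([ 0.61295005, -2.76721718,  0.98432027]), 'tvec': array([0.50074601, 0.22766664, 1.32930569])} 0.9959353741496598
top {'fov_y': 49.395513053544434, 'cx': 281.47062546032015, 'cy': 211.4064496843313, 'rvec': array([ 2.12323689, -2.18360265,  0.11925975]), 'tvec': array([0.03867327, 0.56672523, 1.3633076 ])} 0.9960289115646258
{'clock': 0.1, 'qpos': array([-7.15219333e+01,  2.17353846e+01,  9.93892698e+01,  1.04596798e-03,
        5.89296823e+01, -1.90737373e+00]), 'joint_velocities': array([ 0.04755563, -0.08595379, -0.12335131,  0.05440206, -0.10813409,
        0.00747463]), 'joint_efforts': array([ 2.92474768e-03, -7.65030384e+01, -4.35288227e+01,  6.52583269e-02,
        3.98445711e-02, -2.43687157e-05]), 'ee_pos': array([ 0.24372854, -0.65582612,  0.19168127]), 'orientation': array([[ 9.37373827e-01,  3.48324888e-01, -2.85741887e-04],
       [ 3.48325002e-01, -9.37373391e-01,  9.04415864e-04],
       [ 4.71837134e-05, -9.47306803e-04, -9.99999550e-01]]), 'force': array([-1.42700896, -0.03449183,  0.1084602 ]), 'moment': array([ 0.03079972, -0.01433781, -0.00572623]), 'grip_force': 0.0, 'finger_gap': 0.09134849360916396} 0.0188
```

View pics/scene0.png

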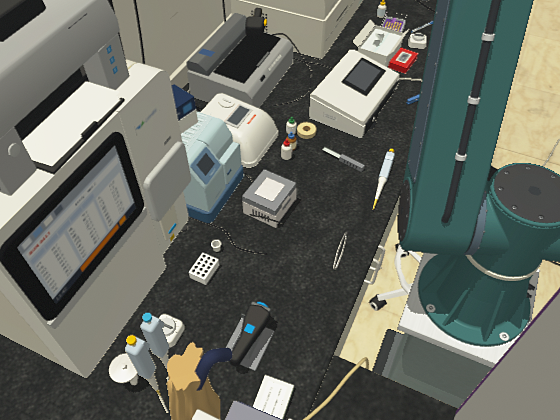

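View pics/top0.png

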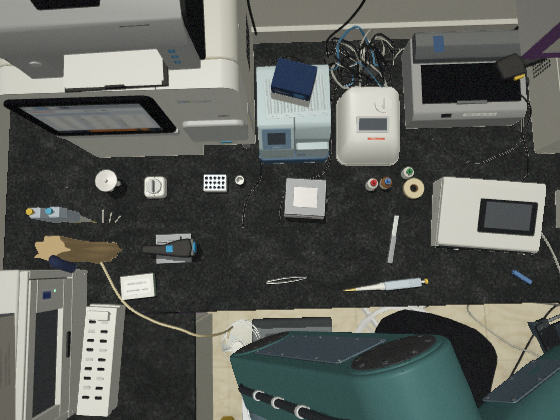

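The scene view shows the unit at about (270,197), the pry tool at (343,157) and the scanner at (250,335). In the top view the unit is at (305,198), the tool at (393,240), and the scanner at (177,248) with its window at the right end, near (200,248).

```bash
cat > h.py <<'E'
import numpy as np, cv2
from station import bot
def cam(n):
    c=bot.camera_params(n); R=cv2.Rodrigues(np.array(c["rvec"]))[0]; return c,R,np.array(c["tvec"]),210/np.tan(np.radians(c["fov_y"]/2))
def cloud(n,d):
    c,R,t,f=cam(n); v,u=np.mgrid[:420,:560]
    P=np.stack([(u-c["cx"])/f*d,(v-c["cy"])/f*d,d],-1)
    return (P-t)@R
def ray(n,u,v,z):
    c,R,t,f=cam(n); o=-R.T@t; r=R.T@np.array([(u-c["cx"])/f,(v-c["cy"])/f,1]); return o+r*(z-o[2])/r[2]
def proj(n,p):
    c,R,t,f=cam(n); q=R@np.array(p)+t; return q[:2]/q[2]*f+[c["cx"],c["cy"]]
E
python3 - <<'E'
from h import *
p=cv2.imread("pics/top0.png"); d=np.load("topd.npy"); W=cloud("top",d)
for nm,(u0,u1,v0,v1),zr in [("unit",(280,332,173,225),(.07,.09)),("tool",(383,403,210,268),(.006,.04)),("scan",(150,206,230,270),(.06,.09)),("stand",(150,206,230,270),(.003,.2)),("block",(198,230,172,193),(.02,.05)),("cup",(232,246,174,187),(.015,.05)),("tape",(400,426,176,201),(.01,.03)),("b1",(363,380,174,192),(.05,.09)),("b2",(380,394,174,192),(.05,.09)),("b3",(399,416,164,180),(.05,.09)),("strap",(262,310,270,290),(.003,.2))]:
    w=W[v0:v1,u0:u1].reshape(-1,3); m=(w[:,2]>zr[0])&(w[:,2]<zr[1]); w=w[m]
    if len(w)<4: print(nm,"none"); continue
    r=cv2.minAreaRect((w[:,:2]*1000).astype(np.float32)); print(nm,len(w),np.round(w.mean(0),3),np.round(r[0],1),np.round(r[1],1),round(r[2],1),"z",np.round(np.percentile(w[:,2],[5,50,95]),3))
print("table z",np.median(W[215:225,340:380,2]))
a=cv2.resize(p[160:280,150:270],(480,480),interpolation=cv2.INTER_CUBIC); b=cv2.resize(p[165:265,275:375+0],(320,320),interpolation=cv2.INTER_CUBIC)
b2=cv2.resize(p[205:270,370:415],None,fx=4.5,fy=4.5,interpolation=cv2.INTER_CUBIC)
o=np.zeros((600,800,3),np.uint8); o[:480,:480]=a; o[:320,480:800]=b; h,w=b2.shape[:2]; o[320:600,480:480+w]=b2[:280]
cv2.imwrite("pics/crop.png",o)
E
```

```text
unit 1442 [ 0.604 -0.049  0.077] [604.9 -48.9] [120.2 108.9] 84.8 z [0.073 0.077 0.082]
tool 279 [ 0.469 -0.314  0.016] [ 480.5 -314. ] [ 57.4 171.3] 89.8 z [0.007 0.016 0.023]
scan 656 [0.462 0.339 0.074] [468.6 347.4] [132.4  58.6] 82.9 z [0.067 0.075 0.08 ]
stand 1200 [0.463 0.348 0.046] [461.8 349.7] [174.3 120.9] 88.4 z [0.004 0.069 0.079]
block 361 [0.665 0.227 0.03 ] [663.9 228. ] [70.3 50.3] 88.6 z [0.025 0.03  0.035]
cup 29 [0.673 0.152 0.024] [670.9 150.7] [24.9 24.1] 44.2 z [0.018 0.024 0.028]
tape 297 [ 0.633 -0.387  0.018] [ 633.3 -384.5] [69.5 62.2] 77.9 z [0.012 0.018 0.024]
b1 41 [ 0.643 -0.255  0.063] [ 643.6 -257.2] [21.7 19.1] 70.5 z [0.051 0.063 0.074]
b2 32 [ 0.649 -0.3    0.057] [ 650.2 -301.5] [17.4 20.7] 53.2 z [0.05  0.056 0.066]
b3 22 [ 0.679 -0.37   0.056] [ 679.4 -371.4] [16.6 13.2] 28.5 z [0.051 0.054 0.063]
strap 176 [0.36  0.021 0.006] [360.3  16.4] [144.6  57.8] 88.4 z [0.003 0.005 0.011]
table z -0.00042153073512817376
```

View pics/crop.png

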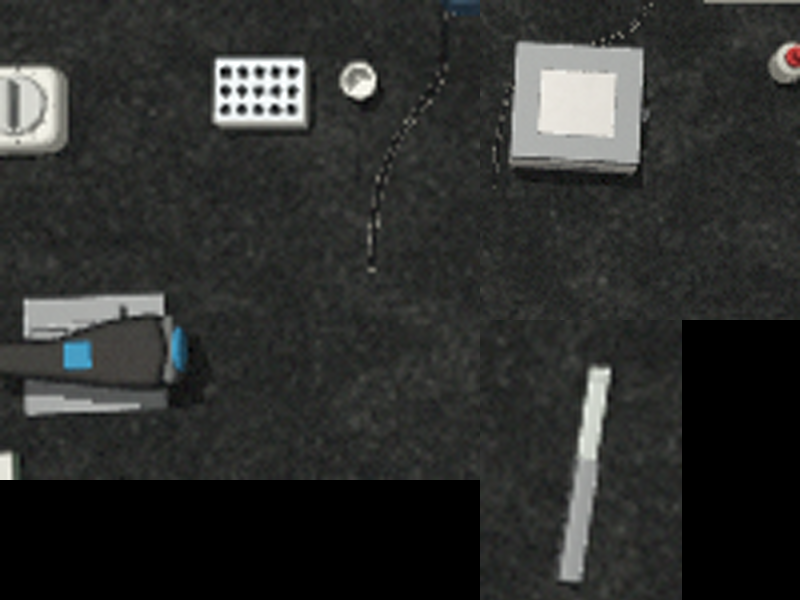

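The crop shows the cover top with its white label, the tool with its blade pointing up in the image (+x), and the scanner's blue window at the right end, near top pixel (195,247). Next I refine these by rays.

```bash
python3 - <<'E'
from h import *
p=cv2.imread("pics/top0.png"); 
def rect(m,off,z,nm,n="top"):
    cs,_=cv2.findContours(m.astype(np.uint8),cv2.RETR_EXTERNAL,cv2.CHAIN_APPROX_NONE); c=max(cs,key=cv2.contourArea)
    w=np.array([ray(n,q[0][0]+off[0],q[0][1]+off[1],z)[:2]*1000 for q in c],np.float32)
    r=cv2.minAreaRect(w); print(nm,np.round(r[0],1),np.round(r[1],1),round(r[2],1)); return w
g=p.astype(int).sum(2)/3
def sub(u0,u1,v0,v1): return p[v0:v1,u0:u1].astype(int), (u0,v0)
s,o=sub(280,332,170,222); m=(s.mean(2)>215); rect(m,o,.078,"label")
m=(s.mean(2)>110); m[int(212-170):]&=False; rect(m,o,.078,"cover(part)")
s,o=sub(383,403,208,270); G=s.mean(2); print("tool grey rows",[int(G[i].max()) for i in range(0,62,4)])
w=rect(G>95,o,.015,"tool"); 
ys=np.argwhere(G>95)+[o[1],o[0]]
q=np.array([ray("top",b,a,.02 if a>239 else .0115)[:2]*1000 for a,b in ys]); l=cv2.fitLine(q.astype(np.float32),cv2.DIST_L2,0,.01,.01).ravel(); print("line",l,"yaw",np.degrees(np.arctan2(l[1],l[0])),"ends",q[q[:,0].argmin()],q[q[:,0].argmax()])
# scanner: blue window
s,o=sub(186,206,235,262); hsv=cv2.cvtColor(s.astype(np.uint8),cv2.COLOR_BGR2HSV); m=(hsv[...,0]>85)&(hsv[...,0]<125)&(hsv[...,1]>100)&(hsv[...,2]>100); print("blue n",m.sum()); a=np.argwhere(m)+[o[1],o[0]]; print(a.min(0),a.max(0)); W=cloud("top",np.load("topd.npy")); print(np.round([W[i,j] for i,j in a][::3],3))
# foot
s,o=sub(150,206,228,270); G=s.mean(2); sat=s.max(2)-s.min(2); m=(G>120)&(sat<25); 
a=np.argwhere(m)+[o[1],o[0]]; print("foot z",np.round(np.percentile(np.array([W[i,j,2] for i,j in a]),[5,25,50,75,95]),3))
rect(cv2.morphologyEx(m.astype(np.uint8),cv2.MORPH_CLOSE,np.ones((35,35))),o,.005,"foot")
sc=cv2.imread("pics/scene0.png"); cv2.imwrite("pics/sc.png",np.hstack([cv2.resize(sc[290:390,210:290],(400,500),interpolation=cv2.INTER_CUBIC),cv2.resize(sc[160:240,230:310],(400,400),interpolation=cv2.INTER_CUBIC)[:400].copy() if 0 else cv2.copyMakeBorder(cv2.resize(sc[160:240,230:310],(400,400),interpolation=cv2.INTER_CUBIC),0,100,0,0,cv2.BORDER_CONSTANT)]))
E
```

```text
label [604.1 -48.3] [68.2 57.6] 84.9
cover(part) [611.2 -49.2] [119.4  99.5] 88.3
tool grey rows [50, 51, 219, 218, 213, 207, 214, 171, 165, 164, 170, 162, 164, 170, 61, 61]
tool [ 476.7 -317.7] [ 15.5 148.3] 78.7
line [ 9.7715259e-01 -2.1253896e-01  4.7538293e+02 -3.1697632e+02] yaw -12.271183 ends [ 404.62804223 -309.14398918] [ 549.06517389 -328.52496224]
blue n 18
[242 193] [251 194]
[[0.48  0.286 0.062]
 [0.473 0.287 0.071]
 [0.47  0.284 0.072]
 [0.464 0.286 0.075]
 [0.461 0.283 0.076]
 [0.456 0.286 0.075]]
foot z [0.    0.004 0.006 0.008 0.044]
foot [465.  350.5] [172.9 127.1] 88.4
```

View pics/sc.png

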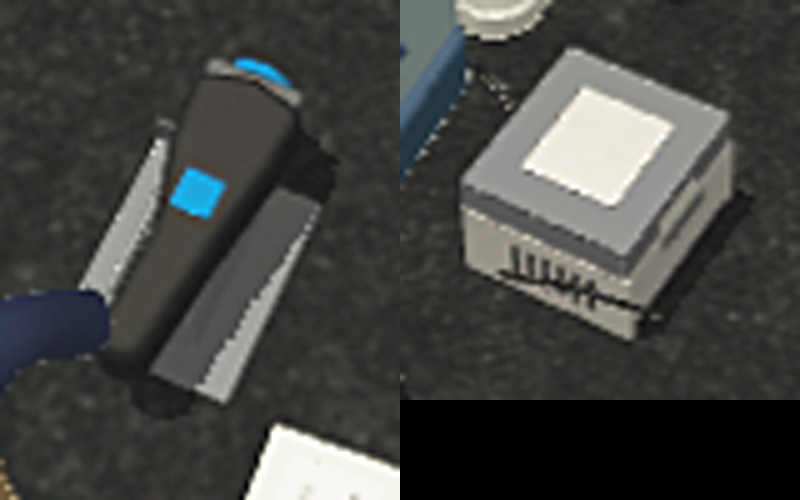

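The left crop shows the scanner with its blue window at the upper end, on a foot whose edges give its yaw. The right crop shows the unit with its notch, vents and label. Next I localise the scanner window and foot corners, then move.

```bash
python3 - <<'E'
from h import *
for n in("top","scene"):
    c,R,t,f=cam(n); print(n,"cam at",np.round(-R.T@t,3))
    p=cv2.imread(f"pics/{n}0.png"); W=cloud(n,np.load(n+"d.npy"))
    u0,u1,v0,v1=(188,202,234,262) if n=="top" else (250,275,298,314)
    s=p[v0:v1,u0:u1].astype(int); m=(s[...,0]-s[...,2]>60); a=np.argwhere(m)+[v0,u0]
    print("blue",len(a),a.min(0),a.max(0),a.mean(0)); w=np.array([W[i,j] for i,j in a]); print(np.round(np.percentile(w,[5,50,95],axis=0),3).tolist())
for q in[(156,234.5),(191,233.3),(191.2,261.2),(156,263.5)]: print("foot corner",np.round(ray("top",*q,.006)*1000,1))
# dark body of the scanner: axis
p=cv2.imread("pics/top0.png"); d=np.load("topd.npy"); W=cloud("top",d); w=W[232:268,165:193].reshape(-1,3); w=w[w[:,2]>.06]
for y in np.arange(.29,.39,.015):
    k=w[abs(w[:,1]-y)<.006]; print(round(y,3),len(k),np.round([k[:,0].min(),k[:,0].max(),k[:,2].max()],3))
E
```

```text
top cam at [0.398 0.01  1.422]
blue 22 [242 193] [251 195] [246.22727273 193.90909091]
[[0.456, 0.282, 0.061], [0.467, 0.284, 0.072], [0.477, 0.287, 0.077]]
scene cam at [0.179 0.813 1.173]
blue 26 [302 257] [306 267] [303.69230769 261.92307692]
[[0.453, 0.25, 0.001], [0.466, 0.287, 0.073], [0.477, 0.29, 0.077]]
foot corner [509.9 415.9   6. ]
foot corner [510.5 306.6   6. ]
foot corner [424.1 306.2   6. ]
foot corner [420.  415.4   6. ]
0.29 43 [0.441 0.488 0.077]
0.305 80 [0.436 0.492 0.082]
0.32 73 [0.436 0.489 0.081]
0.335 68 [0.439 0.487 0.082]
0.35 60 [0.44  0.484 0.083]
0.365 49 [0.443 0.479 0.082]Traceback (most recent call last):
  File "<stdin>", line 12, in <module>
    return umr_minimum(a, axis, None, out, keepdims, initial, where)
ValueError: zero-size array to reduction operation minimum which has no identity
```

```bash
cat > plan.py <<'E'
# usage: plan.py x y z(mm) yaw pitch(deg) rows  -> even steps in tool axes, 1=50mm / 0.15rad
import sys
from h import *
from scipy.spatial.transform import Rotation as Ro
def pose(yaw,p):
    yaw,p=np.radians([yaw,p]); x=np.array([np.cos(yaw)*np.cos(p),np.sin(yaw)*np.cos(p),np.sin(p)]); y=np.array([np.sin(yaw),-np.cos(yaw),0]); return np.stack([x,y,np.cross(x,y)],1)
x,y,z,yaw,p,N=map(float,sys.argv[1:7]); N=int(N); s=bot.sense(); R=np.array(s["orientation"]); P=np.array(s["ee_pos"])*1000
rv=Ro.from_matrix(R.T@pose(yaw,p)).as_rotvec()/N; d=(np.array([x,y,z])-P)/N
off=[];
for i in range(N): off.append(np.round(R.T@d/50,2).tolist()); R=R@Ro.from_rotvec(rv).as_matrix()
for i in range(0,N,5): print(off[i:i+5])
print("rot",np.round(rv/.15,2).tolist(),"at",P.round(1))
E
python3 plan.py 446.8 -311.5 110 -11.9 0 10
```

```text
[[0.62, -0.5, 0.16], [0.59, -0.54, 0.16], [0.56, -0.57, 0.16], [0.53, -0.6, 0.16], [0.49, -0.63, 0.16]]
[[0.46, -0.66, 0.16], [0.42, -0.68, 0.16], [0.38, -0.7, 0.16], [0.34, -0.72, 0.16], [0.3, -0.74, 0.16]]
rot [-0.0, 0.0, 0.38] at [ 243.7 -655.8  191.7]
```

```bash
python3 -m crank '{"offset":[[0.62,-0.5,0.16],[0.59,-0.54,0.16],[0.56,-0.57,0.16],[0.53,-0.6,0.16],[0.49,-0.63,0.16]],"rotation":[[0,0,0.38],[0,0,0.38],[0,0,0.38],[0,0,0.38],[0,0,0.38]],"hand":[1,1,1,1,1]}'
python3 -m crank '{"offset":[[0.46,-0.66,0.16],[0.42,-0.68,0.16],[0.38,-0.7,0.16],[0.34,-0.72,0.16],[0.3,-0.74,0.16]],"rotation":[[0,0,0.38],[0,0,0.38],[0,0,0.38],[0,0,0.38],[0,0,0.38]],"hand":[1,1,1,1,1]}'
python3 plan.py 446.8 -311.5 3 -11.9 0 5
```

```text
clock: 0.72
ee_pos: [0.346, -0.483, 0.1518]
orientation: [[0.998, 0.069, -0.0], [0.069, -0.998, 0.0], [-0.0, -0.0, -1.0]]
force: [0.8, -0.0, -0.1]
finger_gap: 0.0913
grip_force: 0.0
clock: 1.35
ee_pos: [0.4488, -0.3118, 0.1119]
orientation: [[0.977, -0.215, -0.0], [-0.215, -0.977, 0.0], [-0.0, -0.0, -1.0]]
force: [0.8, 0.0, 0.0]
finger_gap: 0.0912
grip_force: 0.0
[[-0.01, 0.0, 0.44], [-0.01, 0.0, 0.44], [-0.01, 0.0, 0.44], [-0.01, 0.0, 0.44], [-0.01, 0.0, 0.44]]
rot [-0.0, 0.0, -0.01] at [ 448.8 -311.8  111.9]
```

```bash
python3 -m crank '{"offset":[[-0.02,0,0.5],[-0.02,0,0.5],[0,0,0.5],[0,0,0.4],[0,0,0.25]],"rotation":[[0,0,0],[0,0,0],[0,0,0],[0,0,0],[0,0,0]],"hand":[1,1,1,1,1]}'
python3 -m crank '{"offset":[[0,0,0],[0,0,0],[0,0,0],[0,0,0],[0,0,0]],"rotation":[[0,0,0],[0,0,0],[0,0,0],[0,0,0],[0,0,0]],"hand":[0,0,0,0,0]}' 45
python3 -m crank '{"offset":[[0,0,0],[0,0,-0.1],[0,0,-0.3],[0,0,-0.5],[0,0,-0.5]],"rotation":[[0,0,0],[0,0,0],[0,0,0],[0,0,0],[0,0,0]],"hand":[0,0,0,0,0]}'
```

```text
clock: 1.98
ee_pos: [0.4461, -0.3124, 0.0037]
orientation: [[0.977, -0.213, -0.001], [-0.213, -0.977, 0.001], [-0.001, -0.0, -1.0]]
force: [-0.4, 0.4, 0.2]
finger_gap: 0.0913
grip_force: 0.0
clock: 2.6
ee_pos: [0.4465, -0.3127, 0.005]
orientation: [[0.977, -0.213, 0.0], [-0.213, -0.977, -0.0], [0.0, 0.0, -1.0]]
force: [0.2, -0.3, 0.3]
finger_gap: 0.0443
grip_force: 0.0
clock: 3.22
ee_pos: [0.4465, -0.3127, 0.0764]
orientation: [[0.977, -0.213, 0.0], [-0.213, -0.977, -0.0], [0.0, 0.0, -1.0]]
force: [0.1, -0.1, -0.7]
finger_gap: 0.0004
grip_force: 0.0
```

```bash
python3 -m crank '{"offset":[[0,0,0],[0,0,0],[0,0,0],[0,0,0.1],[0,0,0.2]],"rotation":[[0,0,0],[0,0,0],[0,0,0],[0,0,0],[0,0,0]],"hand":[0.5,0.5,0.5,0.5,0.5]}'
python3 -m crank '{"offset":[[0,0,0.4],[0,0,0.3],[0,0,0.3],[0,0,0.15],[0,0,0]],"rotation":[[0,0,0],[0,0,0],[0,0,0],[0,0,0],[0,0,0]],"hand":[0.5,0.5,0.5,0.5,0]}'
python3 -m crank '{"offset":[[0,0,0],[0,0,0],[0,0,0],[0,0,0],[0,0,0]],"rotation":[[0,0,0],[0,0,0],[0,0,0],[0,0,0],[0,0,0]],"hand":[0,0,0,0,0]}' 45
```

```text
clock: 3.85
ee_pos: [0.4464, -0.3126, 0.059]
orientation: [[0.977, -0.213, -0.0], [-0.213, -0.977, 0.0], [-0.0, -0.0, -1.0]]
force: [-0.4, 0.5, -0.5]
finger_gap: 0.0455
grip_force: 0.0
clock: 4.47
ee_pos: [0.4462, -0.3125, 0.0017]
orientation: [[0.977, -0.213, -0.001], [-0.213, -0.977, 0.001], [-0.001, -0.0, -1.0]]
force: [0.7, 0.6, -0.2]
finger_gap: 0.0385
grip_force: 0.0
clock: 5.1
ee_pos: [0.4464, -0.3127, 0.0023]
orientation: [[0.977, -0.213, 0.0], [-0.213, -0.977, -0.0], [0.0, 0.0, -1.0]]
force: [-0.1, -0.1, 0.0]
finger_gap: 0.0006
grip_force: 0.0
```

```bash
python3 - <<'E'
from h import *
p,d=bot.capture("top"); s,ds=bot.capture("scene"); np.save("topd1.npy",d); cv2.imwrite("pics/top1.png",p); cv2.imwrite("pics/scene1.png",s)
cv2.imwrite("pics/c1.png",np.hstack([cv2.resize(p[190:290,330:430],(400,400),interpolation=cv2.INTER_CUBIC),cv2.resize(s[110:210,290:390],(400,400),interpolation=cv2.INTER_CUBIC)]))
for t in [(446.4,-312.7,2),(446.8,-311.5,10)]: print(proj("top",np.array(t)/1000),proj("scene",np.array(t)/1000))
E
```

```text
[391.06185091 248.45336632] [350.47938347 163.20832287]
[391.2506491  248.22864305] [350.51459131 161.65073259]
```

View pics/c1.png

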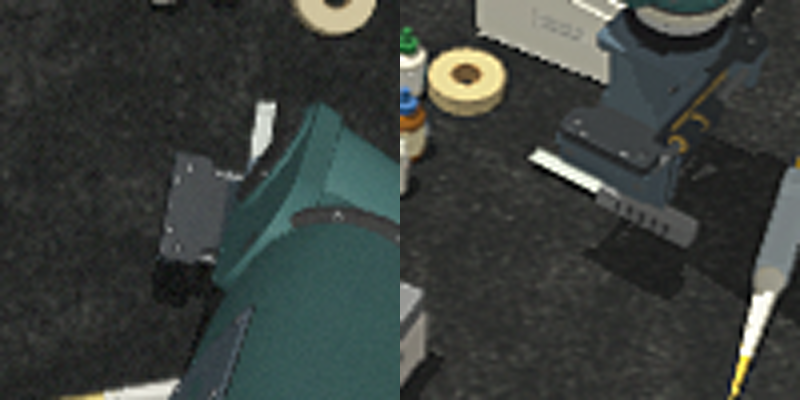

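The top crop shows the blade at about (395,222), with the rest of the tool hidden by the arm. In the scene crop the handle, at (351,164), lies wholly in front of the fingers, so they closed beside it. I compare the blade in the scene view before and after.

```bash
python3 - <<'E'
from h import *
for i in(0,1):
    s=cv2.imread(f"pics/scene{i}.png")[140:175,318:368].astype(int); G=s.mean(2); m=(G>150)
    a=np.argwhere(m)+[140,318]; print(i,len(a),"tip px",a[a[:,1].argmin()][::-1],"blade", np.round(ray("scene",a[a[:,1].argmin()][1],a[a[:,1].argmin()][0],.0115)*1000,1), "mean",np.round(ray("scene",a[:,1].mean(),a[:,0].mean(),.0115)*1000,1))
    sat=(s.max(2)-s.min(2)); m=(G>85)&(G<150)&(sat<16); b=np.argwhere(m)+[140,318]; print("handle px mean",b.mean(0)[::-1],len(b),"max u",b[:,1].max(),np.round(ray("scene",*b.mean(0)[::-1],.015)*1000,1))
for i in (0,1):
    s=cv2.imread(f"pics/top{i}.png")[208:240,383:403].astype(int); G=s.mean(2); a=np.argwhere(G>170)+[208,383]; a=a[a[:,0]<225]; print("top blade",len(a),a[:,0].min(),a.mean(0)[::-1], np.round(ray("top",*a.mean(0)[::-1],.0115)*1000,1))
E
```

```text
0 127 tip px [323 149] blade [ 546.2 -325.9   11.5] mean [ 475.9 -319.1   11.5]
handle px mean [346.65555556 159.68888889] 90 max u 364 [ 459.6 -309.6   15. ]
1 56 tip px [322 149] blade [ 549.1 -324.6   11.5] mean [ 515.6 -323.    11.5]
handle px mean [345.20454545 157.53409091] 88 max u 363 [ 467.1 -316.6   15. ]
top blade 35 216 [395.54285714 220.08571429] [ 533.2 -329.3   11.5]
top blade 36 216 [395.47222222 220.16666667] [ 532.9 -329.1   11.5]
```

```bash
python3 - <<'E'
from h import *
s,ds=bot.capture("scene"); W=cloud("scene",ds); st=bot.sense(); print(st["ee_pos"],st["finger_gap"],st["grip_force"])
w=W[110:200,310:390]; g=s[110:200,310:390].mean(2)
for v in range(135,175,3): print(v,[tuple((W[v,u]*1000).astype(int).tolist()) for u in range(338,362,4)])
E
```

```text
[ 0.44641843 -0.31262891  0.00224538] 0.00019781190090204317 0.0
135 [(528, -417, 2), (473, -267, 149), (460, -260, 160), (448, -260, 166), (437, -264, 166), (429, -278, 158)]
138 [(481, -257, 143), (470, -259, 146), (460, -267, 143), (447, -260, 154), (435, -261, 158), (428, -279, 146)]
141 [(476, -242, 146), (466, -248, 145), (455, -253, 145), (444, -255, 147), (433, -255, 152), (428, -284, 129)]
144 [(472, -233, 143), (460, -232, 150), (451, -241, 145), (440, -243, 148), (431, -257, 139), (425, -280, 122)]
147 [(468, -223, 141), (456, -220, 150), (446, -227, 147), (436, -232, 147), (426, -240, 144), (422, -273, 117)]
150 [(467, -223, 130), (456, -224, 135), (442, -218, 145), (433, -226, 142), (425, -241, 132), (429, -313, 66)]
153 [(470, -236, 106), (457, -233, 114), (442, -222, 129), (430, -218, 139), (436, -297, 65), (428, -314, 53)]
156 [(491, -316, 11), (454, -227, 108), (442, -227, 113), (428, -217, 128), (435, -298, 51), (427, -318, 37)]
159 [(488, -311, 4), (473, -304, 16), (461, -306, 19), (429, -225, 108), (434, -297, 39), (431, -343, 0)]
162 [(485, -305, -3), (471, -303, 5), (458, -303, 10), (446, -302, 17), (433, -302, 22), (422, -309, 21)]
165 [(480, -291, 0), (467, -292, 3), (457, -302, -1), (443, -297, 9), (429, -292, 20), (417, -292, 25)]
168 [(474, -275, 2), (463, -281, 2), (452, -290, -1), (441, -296, -2), (429, -299, 0), (415, -291, 13)]
171 [(471, -267, -1), (458, -268, 2), (447, -275, 1), (437, -283, -1), (424, -284, 2), (414, -294, -2)]
174 [(465, -252, 1), (454, -256, 2), (443, -263, 0), (432, -270, 0), (419, -269, 5), (409, -277, 3)]
```

```bash
python3 -m crank '{"offset":[[0,0,-0.2],[0,0,-0.6],[0,0,-0.8],[0,0,-0.6],[0,0,-0.2]],"rotation":[[0,0,0],[0,0,0],[0,0,0],[0,0,0],[0,0,0]],"hand":[0,0,0,0,0]}'
python3 - <<'E'
from h import *
p,d=bot.capture("top"); s,ds=bot.capture("scene"); np.save("sd2.npy",ds); cv2.imwrite("pics/scene2.png",s)
s0=cv2.imread("pics/scene0.png")
cv2.imwrite("pics/c2.png",np.hstack([cv2.resize(x[120:190,300:380],(400,350),interpolation=cv2.INTER_CUBIC) for x in (s0,s)]))
E
```

```text
clock: 5.88
ee_pos: [0.4472, -0.3132, 0.1244]
orientation: [[0.977, -0.213, 0.002], [-0.213, -0.977, -0.002], [0.003, 0.001, -1.0]]
force: [0.3, -0.1, -1.4]
finger_gap: 0.0004
grip_force: 0.0
```

View pics/c2.png

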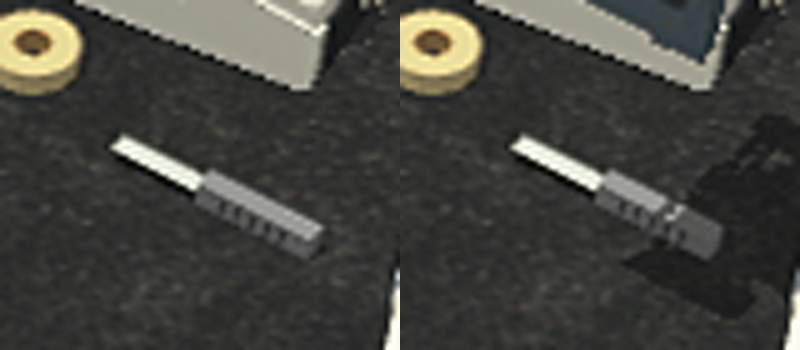

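The tool is unmoved in both crops, and only the gripper's shadow crosses it. The depth points suggest the fingertips ended well above the worktop, so I check where they really are against ee_pos.

```bash
python3 - <<'E'
from h import *
W=cloud("scene",np.load("sd2.npy")).reshape(-1,3)*1000
k=(abs(W[:,0]-447)<60)&(abs(W[:,1]+313)<120)&(W[:,2]>30); w=W[k]
for z in range(90,290,10):
    a=w[(w[:,2]>=z)&(w[:,2]<z+10)]
    if len(a)>2: print(z,len(a),"x",np.percentile(a[:,0],[5,95]).round(),"y",np.percentile(a[:,1],[5,95]).round())
W=cloud("top",bot.capture("top")[1]).reshape(-1,3)*1000
print(proj("scene",bot.sense()["ee_pos"]))
E
```

```text
140 5 x [433. 462.] y [-307. -303.]
150 20 x [430. 460.] y [-316. -298.]
160 15 x [428. 441.] y [-317. -296.]
170 15 x [428. 439.] y [-315. -298.]
180 15 x [428. 439.] y [-318. -296.]
190 16 x [427. 437.] y [-317. -293.]
200 4 x [430. 432.] y [-305. -294.]
220 37 x [401. 492.] y [-379. -226.]
230 137 x [398. 496.] y [-380. -225.]
240 165 x [399. 482.] y [-378. -227.]
250 126 x [401. 495.] y [-370. -220.]
260 426 x [402. 492.] y [-385. -222.]
270 141 x [405. 477.] y [-371. -232.]
280 67 x [424. 474.] y [-313. -258.]
[354.99759289 135.25143474]
```

```bash
python3 - <<'E'
import cv2
s=cv2.imread("pics/scene2.png"); cv2.imwrite("pics/c3.png",cv2.resize(s[80:190,300:400],(600,660)[:2],interpolation=cv2.INTER_CUBIC)[:600])
E
```

```text
(no output)
```

View pics/c3.png

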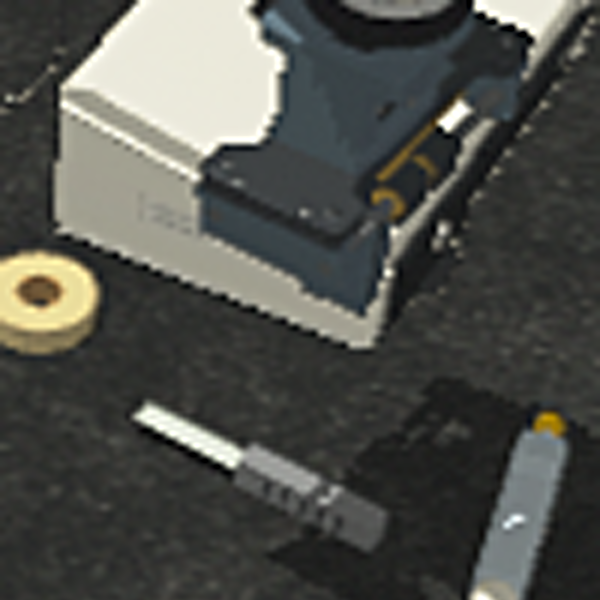

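The gripper is clear of the tool in this crop. The depth slices put the fingertips at z≈145 mm and the body's underside at ≈222 mm, while ee_pos gives 124 mm. So the real fingertip sits about 20 mm above the reported z, and my closing passed over the handle. I go 17 mm lower, watching the force.

```bash
python3 -m crank '{"offset":[[0,0,0.2],[0,0,0.5],[0,0,0.5],[0,0,0.5],[0,0,0.4]],"rotation":[[0,0,0],[0,0,0],[0,0,0],[0,0,0],[0,0,0]],"hand":[0.5,0.5,0.5,0.5,0.5]}'
python3 -m crank '{"offset":[[0,0,0.3],[0,0,0.15],[0,0,0.1],[0,0,0.06],[0,0,0]],"rotation":[[0,0,0],[0,0,0],[0,0,0],[0,0,0],[0,0,0]],"hand":[0.5,0.5,0.5,0.5,0.5]}'
```

```text
clock: 6.65
ee_pos: [0.4454, -0.3119, 0.0147]
orientation: [[0.977, -0.213, -0.002], [-0.213, -0.977, 0.002], [-0.002, -0.001, -1.0]]
force: [0.1, 0.3, 0.4]
finger_gap: 0.0453
grip_force: 0.0
clock: 7.28
ee_pos: [0.4466, -0.3127, -0.013]
orientation: [[0.977, -0.213, 0.0], [-0.213, -0.977, -0.0], [0.0, 0.0, -1.0]]
force: [0.4, -0.2, 0.9]
finger_gap: 0.0459
grip_force: 0.0
```

```bash
python3 -m crank '{"offset":[[0,0,0.03],[0,0,0],[0,0,0],[0,0,0],[0,0,0]],"rotation":[[0,0,0],[0,0,0],[0,0,0],[0,0,0],[0,0,0]],"hand":[0,0,0,0,0]}' 50
python3 -m crank '{"offset":[[0,0,0],[0,0,0],[0,0,0],[0,0,0],[0,0,0]],"rotation":[[0,0,0],[0,0,0],[0,0,0],[0,0,0],[0,0,0]],"hand":[0,0,0,0,0]}' 50
python3 -c "
from h import *
print(bot.sense()['ee_pos'])"
```

```text
clock: 7.9
ee_pos: [0.4465, -0.3127, -0.0147]
orientation: [[0.977, -0.213, 0.0], [-0.213, -0.977, -0.0], [0.0, 0.0, -1.0]]
force: [-0.2, 1.0, 2.6]
finger_gap: 0.0153
grip_force: 50.0
clock: 8.52
ee_pos: [0.4465, -0.3127, -0.0147]
orientation: [[0.977, -0.213, 0.0], [-0.213, -0.977, -0.0], [0.0, 0.0, -1.0]]
force: [-1.0, 1.9, 5.5]
finger_gap: 0.0161
grip_force: 50.0
[ 0.446471   -0.31267106 -0.01465893]
```

```bash
python3 -m crank '{"offset":[[0,0,-0.2],[0,0,-0.5],[0,0,-0.5],[0,0,-0.3],[0,0,0]],"rotation":[[0,0,0],[0,0,0],[0,0,0],[0,0,0],[0,0,0]],"hand":[0,0,0,0,0]}'; python3 plan.py 429 -32.8 60 -5.1 0 10
```

```text
clock: 9.15
ee_pos: [0.4469, -0.313, 0.0612]
orientation: [[0.977, -0.213, 0.001], [-0.213, -0.977, -0.001], [0.002, 0.001, -1.0]]
force: [1.1, 0.6, -0.6]
finger_gap: 0.0158
grip_force: 50.0
[[-0.15, -0.54, 0.0], [-0.15, -0.54, 0.0], [-0.14, -0.54, 0.0], [-0.13, -0.55, 0.0], [-0.13, -0.55, 0.0]]
[[-0.12, -0.55, 0.0], [-0.11, -0.55, 0.0], [-0.11, -0.55, 0.0], [-0.1, -0.55, 0.0], [-0.09, -0.55, 0.0]]
rot [0.0, -0.0, -0.08] at [ 446.9 -313.    61.2]
```

```bash
python3 -m crank '{"offset":[[-0.15,-0.54,0],[-0.15,-0.54,0],[-0.14,-0.54,0],[-0.13,-0.55,0],[-0.13,-0.55,0]],"rotation":[[0,0,-0.08],[0,0,-0.08],[0,0,-0.08],[0,0,-0.08],[0,0,-0.08]],"hand":[0,0,0,0,0]}'
python3 -m crank '{"offset":[[-0.12,-0.55,0],[-0.11,-0.55,0],[-0.11,-0.55,0],[-0.1,-0.55,0],[-0.09,-0.55,0]],"rotation":[[0,0,-0.08],[0,0,-0.08],[0,0,-0.08],[0,0,-0.08],[0,0,-0.08]],"hand":[0,0,0,0,0]}'
python3 -m crank '{"offset":[[0,0,0.2],[0,0,0.2],[0,0,0.1],[0,0,0.04],[0,0,0]],"rotation":[[0,0,0],[0,0,0],[0,0,0],[0,0,0],[0,0,0]],"hand":[0,0,0,0,0]}'
python3 - <<'E'
from h import *
p,d=bot.capture("top"); s,ds=bot.capture("scene"); cv2.imwrite("pics/top4.png",p); cv2.imwrite("pics/scene4.png",s); np.save("sd4.npy",ds); np.save("td4.npy",d)
E=bot.sense(); P=E["ee_pos"]; R=E["orientation"]; print(P)
tip=P+R@np.array([.105,0,-.0247]); print("tip exp",tip, "top px",proj("top",tip),"scene px",proj("scene",tip))
a=cv2.resize(p[190:270,270:350],(400,400),interpolation=cv2.INTER_CUBIC); b=cv2.resize(s[160:240,240:320],(400,400),interpolation=cv2.INTER_CUBIC)
cv2.imwrite("pics/c4.png",np.hstack([a,b]))
E
```

```text
clock: 9.78
ee_pos: [0.4371, -0.1713, 0.0594]
orientation: [[0.988, -0.153, -0.001], [-0.153, -0.988, 0.001], [-0.001, -0.0, -1.0]]
force: [-0.3, -1.1, -0.1]
finger_gap: 0.0157
grip_force: 50.0
clock: 10.4
ee_pos: [0.4286, -0.0317, 0.0595]
orientation: [[0.996, -0.094, -0.001], [-0.094, -0.996, 0.0], [-0.001, -0.0, -1.0]]
force: [0.0, -0.2, -1.2]
finger_gap: 0.0154
grip_force: 50.0
clock: 11.02
ee_pos: [0.4293, -0.0329, 0.0331]
orientation: [[0.996, -0.095, -0.0], [-0.095, -0.996, 0.0], [-0.0, 0.0, -1.0]]
force: [-0.3, 0.7, -1.0]
finger_gap: 0.0157
grip_force: 50.0
[ 0.42948849 -0.0328245   0.03338497]
tip exp [ 0.53401353 -0.04272846  0.05811385] top px [303.49955874 220.93938797] scene px [290.97722029 202.21435553]
```

View pics/c4.png

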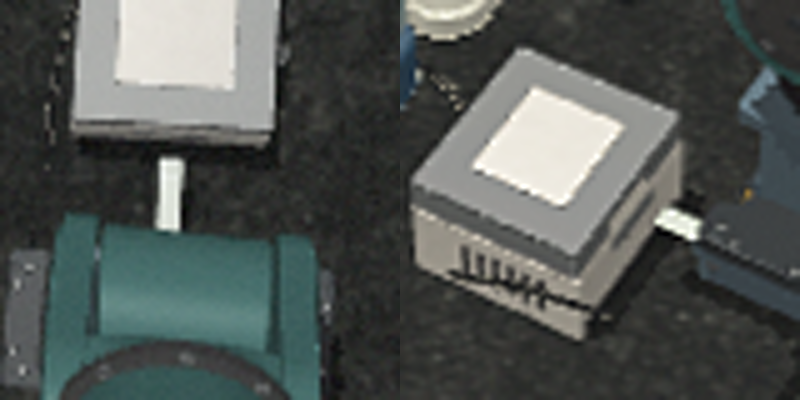

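In the top crop the blade tip is at about (304,221.5), aligned with the cover's front. In the scene crop the tip is at (291.6,202.6) and the dark notch is centred near (285.7,203). I check the notch prediction against that.

```bash
python3 - <<'E'
from h import *
ex=np.array([np.cos(np.radians(-5.1)),np.sin(np.radians(-5.1)),0]); ey=np.array([-ex[1],ex[0],0]); O=np.array([.6045,-.0486,0]); z=np.array([0,0,1.])
pt=lambda x,y,zz:O+ex*x+ey*y+z*zz
for nm,a in dict(notch=(-.053,0,.058),nl=(-.053,.022,.058),nr=(-.053,-.022,.058),ntop=(-.053,0,.064),nbot=(-.053,0,.052),fl=(-.053,.06,.078),fr=(-.053,-.06,.078),bl=(.055,.06,.078),boxfl=(-.055,.06,.0),boxfr=(-.055,-.06,0)).items(): print(nm,proj("scene",pt(*a)).round(1),(( proj("scene",pt(*a))-[240,160]+.5)*5).round()+[400,0],proj("top",pt(*a)).round(1))
s=cv2.imread("pics/scene4.png").mean(2).astype(int); print(s[196:212,278:296])
E
```

```text
notch [285.5 199.9] [630. 202.] [303.7 215.1]
nl [281.6 205.1] [611. 228.] [296.4 214.6]
nr [289.2 194.8] [649. 177.] [311.  215.5]
ntop [285.5 198.6] [630. 195.] [303.8 214.8]
nbot [285.4 201.3] [630. 209.] [303.6 215.3]
fl [274.8 209.7] [576. 251.] [283.7 213.1]
fr [295.8 181.6] [682. 111.] [324.2 215.5]
bl [241.6 194.7] [411. 176.] [285.9 177.3]
boxfl [275.5 227.1] [580. 338.] [283.9 216.7]
boxfr [295.7 199.3] [681. 199.] [322.2 219. ]
[[147 149 150 149 151 150 156 146  78  81 138 121 132 128 122 123 125 129]
 [149 150 150 150 151 154 162  92  64 135 146 143 117 121 123 124 125 132]
 [149 149 151 150 151 163 101  63 115 141 142 113  94 118 124 124 126 131]
 [150 149 149 152 155 150  86  98 137 143 126  79  84 118 123 123 124 108]
 [150 150 150 155 148  79  80 135 146 129  86  67 104 120 121 121  76  41]
 [149 150 154 160  90  65 131 145 143 101  70  93 118 117 138 139 106  60]
 [150 152 161 113  71 115 140 143 117  72  81 118 120 115 196 231 255 197]
 [151 155 127  77  99 137 143 126  81  68 117 124 116 171 226 226 224 216]
 [155 150  89  76 134 145 127  84  69 104 122 123 119 239 238 231 223 226]
 [158  94  63  80 135 144 103  71  93 121 124 126 100  37 123 224 240 234]
 [107  68  67  83 134 117  72  77 118 125 126 129  62  10  10  14  83 205]
 [ 93  67  68 104 121  83  69  90 119 125 128  74  24  25  26  22  15   8]
 [ 67  70  90 134 103  71 106 124 127 127  87  36  22  29  27  31  26  45]
 [ 68  86 137 137  96  94 120 125 126 107  50  20  27  31  30  29  31  49]
 [ 72 117 131 124 114 121 125 126 128  74  28  28  31  34  29  31  48  61]
 [103 128 125 120 121 122 125 127  88  36  23  31  36  36  37  51  53  60]]
```

```bash
python3 -m crank '{"offset":[[0.15,0,0],[0.15,0,0],[0.1,0,0],[0.05,0,0],[0,0,0]],"rotation":[[0,0,0],[0,0,0],[0,0,0],[0,0,0],[0,0,0]],"hand":[0,0,0,0,0]}'; python3 -m crank '{"offset":[[0.08,0,0],[0.08,0,0],[0,0,0],[0,0,0],[0,0,0]],"rotation":[[0,0,0],[0,0,0],[0,0,0],[0,0,0],[0,0,0]],"hand":[0,0,0,0,0]}'
```

```text
clock: 11.75
ee_pos: [0.4518, -0.0348, 0.0332]
orientation: [[0.996, -0.094, -0.0], [-0.094, -0.996, 0.0], [-0.0, 0.0, -1.0]]
force: [0.2, -0.2, -0.8]
finger_gap: 0.0153
grip_force: 50.0
clock: 12.38
ee_pos: [0.4596, -0.0355, 0.0332]
orientation: [[0.996, -0.094, -0.0], [-0.094, -0.996, 0.0], [-0.0, -0.0, -1.0]]
force: [-1.0, 0.2, -0.6]
finger_gap: 0.0157
grip_force: 50.0
```

```bash
python3 -m crank '{"offset":[[0,0,-0.1],[0,0,-0.12],[0,0,-0.12],[0,0,-0.1],[0,0,0]],"rotation":[[0,0,0],[0,0,0],[0,0,0],[0,0,0],[0,0,0]],"hand":[0,0,0,0,0]}' 60; python3 - <<'E'
from h import *
s,ds=bot.capture("scene"); np.save("sd5.npy",ds); cv2.imwrite("pics/s5.png",s); p,d=bot.capture("top"); np.save("td5.npy",d)
ex=np.array([np.cos(np.radians(-5.1)),np.sin(np.radians(-5.1)),0]); ey=np.array([-ex[1],ex[0],0]); O=np.array([.6045,-.0486,0])
for n,D in(("scene",ds),("top",d)):
    W=cloud(n,D).reshape(-1,3)-O; x=W@ex; y=W@ey; k=(abs(y)<.055)&(abs(x)<.06)&(W[:,2]>.065)&(W[:,2]<.16)
    for a in np.arange(-.05,.055,.02):
        q=k&(abs(x-a)<.01); print(n,round(a,3),q.sum(),np.round(np.median(W[q,2]),3) if q.any() else 0)
E
```

```text
clock: 13.0
ee_pos: [0.4599, -0.0356, 0.0557]
orientation: [[0.996, -0.094, 0.001], [-0.094, -0.996, -0.0], [0.001, 0.0, -1.0]]
force: [0.7, -0.4, -0.5]
finger_gap: 0.0154
grip_force: 60.0
scene -0.05 204 0.09
scene -0.03 205 0.092
scene -0.01 188 0.089
scene 0.01 184 0.086
scene 0.03 187 0.082
scene 0.05 163 0.078
top -0.05 174 0.092
top -0.03 250 0.092
top -0.01 238 0.089
top 0.01 241 0.085
top 0.03 229 0.082
top 0.05 221 0.077
```

The cover has risen to about 0.18 rad, with no slip in the grip. I carry on along the arc with the blade.

```bash
python3 -m crank '{"offset":[[0.1,0,-0.15],[0.1,0,-0.15],[0.1,0,-0.15],[0.1,0,-0.15],[0,0,0]],"rotation":[[0,0,0],[0,0,0],[0,0,0],[0,0,0],[0,0,0]],"hand":[0,0,0,0,0]}' 60; cat > cov.py <<'E'
from h import *
ex=np.array([np.cos(np.radians(-5.1)),np.sin(np.radians(-5.1)),0]); ey=np.array([-ex[1],ex[0],0]); O=np.array([.6045,-.0486,0])
s,ds=bot.capture("scene"); p,d=bot.capture("top"); cv2.imwrite("pics/s_last.png",s); cv2.imwrite("pics/t_last.png",p)
np.save("td_last.npy",d); np.save("sd_last.npy",ds)
for n,D in(("scene",ds),("top",d)):
    W=cloud(n,D).reshape(-1,3)-O; x=W@ex; y=W@ey
    for y0 in (.04,-.04):
        k=(abs(y-y0)<.015)&(x>-.06)&(x<.12)&(W[:,2]>.05)&(W[:,2]<.19); print(n,y0,[(round(a*1000),int(k[(abs(x-a)<.01)[:]*1>0].sum()),int(1000*np.median(W[k&(abs(x-a)<.01),2]))) for a in np.arange(-.05,.12,.02) if (k&(abs(x-a)<.01)).sum()>3])
E
python3 cov.py
```

```text
clock: 13.72
ee_pos: [0.4807, -0.0375, 0.086]
orientation: [[0.996, -0.094, 0.002], [-0.094, -0.996, -0.0], [0.002, 0.0, -1.0]]
force: [-0.4, 0.6, -0.5]
finger_gap: 0.0154
grip_force: 60.0
scene 0.04 [(-50, 40, 53), (-30, 126, 109), (-10, 91, 110), (10, 71, 101), (30, 54, 92), (50, 44, 82), (70, 10, 73), (110, 6, 52)]
scene -0.04 [(-30, 72, 118), (-10, 44, 114), (10, 37, 103), (30, 32, 93), (50, 37, 81), (70, 9, 75)]
top 0.04 [(-50, 6, 51), (-30, 92, 117), (-10, 62, 115), (10, 63, 103), (30, 60, 93), (50, 58, 81), (70, 19, 74)]
top -0.04 [(-50, 9, 53), (-30, 94, 118), (-10, 69, 114), (10, 64, 104), (30, 61, 92), (50, 59, 80), (70, 16, 73)]
```

```bash
python3 -m crank '{"offset":[[0.25,0,-0.22],[0.25,0,-0.22],[0.26,0,-0.1],[0.26,0,-0.1],[0,0,0]],"rotation":[[0,0,0],[0,0,0],[0,0,0],[0,0,0],[0,0,0]],"hand":[0,0,0,0,0]}' 60; python3 cov.py
```

```text
clock: 14.45
ee_pos: [0.5318, -0.0424, 0.1176]
orientation: [[0.996, -0.094, 0.001], [-0.094, -0.996, -0.0], [0.001, 0.0, -1.0]]
force: [-0.1, -0.4, -2.1]
finger_gap: 0.0159
grip_force: 60.0
scene 0.04 [(-50, 45, 53), (-30, 53, 53), (-10, 76, 55), (10, 111, 69), (30, 75, 55), (50, 32, 53), (110, 9, 52)]
scene -0.04 [(-50, 41, 53), (-30, 35, 53), (-10, 27, 53), (10, 55, 148), (30, 64, 55), (50, 30, 53)]
top 0.04 [(10, 16, 151), (30, 59, 153), (50, 34, 116), (70, 29, 79), (110, 6, 50)]
top -0.04 [(10, 25, 151), (30, 61, 152), (50, 43, 113), (70, 28, 75)]
```

```bash
python3 -m crank '{"offset":[[0.18,0,-0.03],[0.18,0,-0.03],[0.19,0,0.02],[0.19,0,0.02],[0.18,0,0.04]],"rotation":[[0,0,0],[0,0,0],[0,0,0],[0,0,0],[0,0,0]],"hand":[0,0,0,0,0]}' 60; python3 -m crank '{"offset":[[0.05,0,0],[0.04,0,0],[0,0,0],[0,0,0],[0,0,0]],"rotation":[[0,0,0],[0,0,0],[0,0,0],[0,0,0],[0,0,0]],"hand":[0,0,0,0,0]}' 60; python3 cov.py
```

```text
clock: 15.18
ee_pos: [0.577, -0.0466, 0.1161]
orientation: [[0.996, -0.094, 0.0], [-0.094, -0.996, -0.0], [0.0, -0.0, -1.0]]
force: [-0.5, -0.3, 0.3]
finger_gap: 0.0155
grip_force: 60.0
clock: 15.8
ee_pos: [0.5807, -0.047, 0.1164]
orientation: [[0.996, -0.094, 0.0], [-0.094, -0.996, -0.0], [0.0, 0.0, -1.0]]
force: [-0.1, 0.3, -1.0]
finger_gap: 0.0154
grip_force: 60.0
scene 0.04 [(-50, 43, 52), (-30, 56, 53), (-10, 78, 54), (10, 68, 53), (30, 45, 54), (50, 45, 53), (70, 91, 154), (90, 6, 155)]
scene -0.04 [(-50, 41, 53), (-30, 46, 52), (-10, 37, 53), (10, 29, 52), (30, 27, 53), (50, 28, 53), (70, 66, 154), (90, 7, 156)]
top 0.04 [(70, 10, 154), (90, 7, 153), (110, 4, 55)]
top -0.04 [(70, 15, 155), (90, 13, 154)]
```

The cover is fully open, about 1.65 rad. Now I retract and lay the tool down to the right of the unit's front.

```bash
python3 -m crank '{"offset":[[-0.3,0,0],[-0.6,0,0],[-0.7,0,0],[-0.6,0,0],[-0.3,0,0]],"rotation":[[0,0,0],[0,0,0],[0,0,0],[0,0,0],[0,0,0]],"hand":[0,0,0,0,0]}'; python3 plan.py 462 -200 30 -5.4 0 5
```

```text
clock: 16.52
ee_pos: [0.4542, -0.035, 0.1161]
orientation: [[0.996, -0.094, -0.0], [-0.094, -0.996, 0.0], [-0.0, -0.0, -1.0]]
force: [-0.2, 0.0, -0.3]
finger_gap: 0.0155
grip_force: 60.0
[[0.09, 0.65, 0.34], [0.09, 0.65, 0.34], [0.09, 0.65, 0.34], [0.09, 0.65, 0.34], [0.09, 0.65, 0.34]]
rot [-0.0, 0.0, 0.0] at [454.2 -35.  116.1]
```

```bash
python3 -m crank '{"offset":[[0,0.65,0.1],[0.05,0.65,0.2],[0.1,0.65,0.4],[0.1,0.65,0.4],[0.1,0.6,0.4]],"rotation":[[0,0,0],[0,0,0],[0,0,0],[0,0,0],[0,0,0]],"hand":[0,0,0,0,0]}'; python3 -m crank '{"offset":[[0,0,0.4],[0,0,0.3],[0,0,0.2],[0,0,0.1],[0,0,0]],"rotation":[[0,0,0],[0,0,0],[0,0,0],[0,0,0],[0,0,0]],"hand":[0,0,0,0,0]}'
```

```text
clock: 17.15
ee_pos: [0.4588, -0.1975, 0.0408]
orientation: [[0.996, -0.094, 0.001], [-0.094, -0.996, -0.0], [0.001, 0.0, -1.0]]
force: [0.7, 0.7, -0.0]
finger_gap: 0.0156
grip_force: 60.0
clock: 17.77
ee_pos: [0.4587, -0.1959, -0.0087]
orientation: [[0.996, -0.094, 0.0], [-0.094, -0.996, -0.0], [0.0, 0.0, -1.0]]
force: [-0.1, 0.5, -0.3]
finger_gap: 0.0154
grip_force: 60.0
```

```bash
python3 -m crank '{"offset":[[0,0,0.08],[0,0,0.02],[0,0,0],[0,0,0],[0,0,0]],"rotation":[[0,0,0],[0,0,0],[0,0,0],[0,0,0],[0,0,0]],"hand":[0,0,0,0.5,0.5]}'; python3 -m crank '{"offset":[[0,0,0],[0,0,0],[0,0,0],[0,0,-0.2],[0,0,-0.5]],"rotation":[[0,0,0],[0,0,0],[0,0,0],[0,0,0],[0,0,0]],"hand":[0.5,0.5,0.5,0.5,0.5]}'; python3 -m crank '{"offset":[[0,0,-0.8],[0,0,-0.8],[0,0,-0.5],[0,0,0],[0,0,0]],"rotation":[[0,0,0],[0,0,0],[0,0,0],[0,0,0],[0,0,0]],"hand":[0.5,0.5,0.5,0.5,0.5]}'; python3 cov.py; python3 - <<'E'
from h import *
t=cv2.imread("pics/t_last.png"); s=cv2.imread("pics/s_last.png")
cv2.imwrite("pics/c9.png",np.hstack([cv2.resize(t[160:270,270:380],(400,400),interpolation=cv2.INTER_CUBIC),cv2.resize(s[130:240,240:350],(400,400),interpolation=cv2.INTER_CUBIC)]))
E
```

```text
clock: 18.4
ee_pos: [0.4587, -0.1962, -0.0137]
orientation: [[0.996, -0.094, 0.0], [-0.094, -0.996, -0.0], [0.0, 0.0, -1.0]]
force: [0.2, -1.0, 0.6]
finger_gap: 0.033
grip_force: 0.0
clock: 19.02
ee_pos: [0.4579, -0.1958, 0.0214]
orientation: [[0.996, -0.094, -0.002], [-0.094, -0.996, 0.001], [-0.002, -0.001, -1.0]]
force: [1.2, 0.0, 0.2]
finger_gap: 0.0456
grip_force: 0.0
clock: 19.65
ee_pos: [0.4581, -0.1959, 0.1257]
orientation: [[0.996, -0.094, -0.001], [-0.094, -0.996, 0.0], [-0.001, -0.0, -1.0]]
force: [-0.7, -0.2, -0.5]
finger_gap: 0.0457
grip_force: 0.0
scene 0.04 [(-50, 40, 53), (-30, 55, 53), (-10, 71, 54), (10, 60, 55), (30, 46, 52), (50, 45, 54), (70, 90, 154), (90, 9, 154), (110, 6, 52)]
scene -0.04 [(-50, 40, 52), (-30, 50, 53), (-10, 35, 53), (10, 39, 53), (30, 38, 52), (50, 61, 57), (70, 226, 104), (90, 10, 151)]
top 0.04 [(-50, 42, 52), (-30, 52, 53), (-10, 46, 53), (10, 43, 53), (30, 48, 53), (50, 38, 53), (70, 99, 154), (90, 12, 154), (110, 4, 52)]
top -0.04 [(-50, 30, 53), (-30, 49, 52), (-10, 47, 53), (10, 46, 52), (30, 47, 52), (50, 43, 54), (70, 96, 154), (90, 11, 154)]
```

View pics/c9.png

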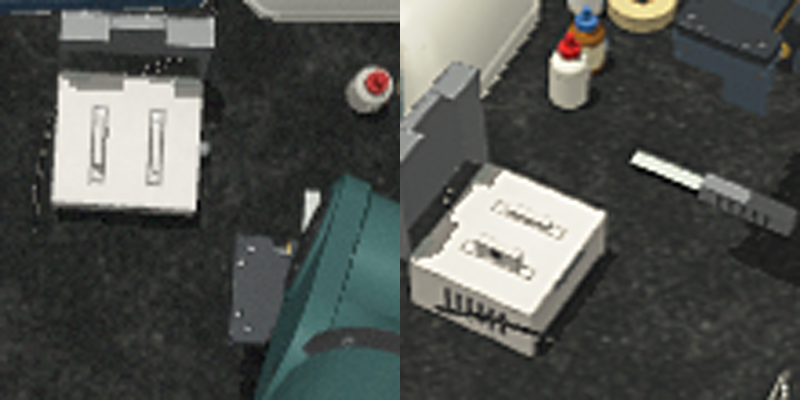

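In the top crop the cover stands open and the slots are at about (297,200) and (313,200). In the scene crop the tall head with the dark spot is in the slot nearer the camera, so the filter is in the +y slot, and the tool lies free on the worktop. I refine the slot position.

```bash
python3 - <<'E'
from h import *
ex=np.array([np.cos(np.radians(-5.1)),np.sin(np.radians(-5.1)),0]); ey=np.array([-ex[1],ex[0],0]); O=np.array([.6045,-.0486,0])
t=cv2.imread("pics/t_last.png"); G=t.mean(2)
# box top outline at z=.052
m=(G[176:222,280:330]>195).astype(np.uint8); m=cv2.morphologyEx(m,cv2.MORPH_CLOSE,np.ones((13,13))); c=max(cv2.findContours(m,0,1)[0],key=cv2.contourArea)
w=np.array([ray("top",q[0][0]+280,q[0][1]+176,.052)[:2]*1000 for q in c],np.float32); print("boxtop",cv2.minAreaRect(w))
for s in(.024,-.024):
    q=O+ex*-.005+ey*s; print("slot",s,q,"top px",proj("top",q+[0,0,.052]),"head top px",proj("top",q+[0,0,.07]))
for n in("top","scene"):
    W=cloud(n,np.load({"top":"td_last.npy","scene":"sd_last.npy"}[n])).reshape(-1,3); r=W-O; x=r@ex;y=r@ey
    for s in(.024,-.024):
        k=(abs(x+.005)<.025)&(abs(y-s)<.012)&(W[:,2]>.057)&(W[:,2]<.085); print(n,s,k.sum(),"rel x,y,z",np.round([x[k].mean(),y[k].mean(),W[k,2].mean(),W[k,2].max() if k.any() else 0],4))
print(G[184:216,290:322].astype(int)[::2])
E
```

```text
boxtop ((603.3218994140625, -48.36299133300781), (148.99147033691406, 138.0166473388672), 88.3651351928711)
slot 0.024 [ 0.60165326 -0.02425054  0.        ] top px [296.59523645 199.12260906] head top px [296.71755144 198.23416872]
slot -0.024 [ 0.59738633 -0.07206051  0.        ] top px [312.41635793 200.06046367] head top px [312.74574079 199.18367181]
top 0.024 41 rel x,y,z [-0.0045  0.0242  0.0673  0.0754]
top -0.024 33 rel x,y,z [-0.0042 -0.0237  0.06    0.0653]
scene 0.024 68 rel x,y,z [-0.0067  0.0284  0.0662  0.0747]
scene -0.024 37 rel x,y,z [-0.0075 -0.0205  0.0599  0.0645]
[[228 150 149 147 148 148 151 149 150 150 149 150 148 153 226 225 224 225
  225 224 225 225 225 226 225 226 225 225 131 130 131 129]
 [228 228 227 228 227 229 228 227 225 227 228 229 227 227 226 225 226 226
  226 226 226 227 227 224 226 225 225 224 149 149 149 150]
 [229 227 227 227 228 225 223 224 224 225 228 228 229 228 227 227 228 227
  227 228 226 227 226 227 226 225 224 223 225 226 226 224]
 [229 229 229 229 228 194 209 233 234 170 228 229 229 229 228 227 227 229
  229 228 227 176 164 164 171 186 22
[... 919 characters left out ...]
2 156 230 231 230 229 230 230 230]
 [231 232 231 229 205 179 143 128 125 229 229 230 231 231 231 231 232 232
  232 231 194 182 206 214 177 228 229 228 228 230 230 230]
 [231 231 230 230 198 197 222 223 178 230 231 229 231 230 231 232 231 230
  231 229 181 208 224 198 190 229 228 228 230 230 229 230]
 [231 230 230 229 190 220 219 200 213 230 229 230 230 229 230 230 231 230
  228 228 160 135 158 158 202 229 229 230 230 230 229 229]
 [229 229 229 229 230 229 229 229 229 229 229 230 230 229 230 230 230 229
  229 229 231 231 230 228 229 229 229 230 229 230 227 229]
 [227 225 227 229 230 228 228 227 228 229 230 230 230 229 230 229 230 229
  229 231 231 231 229 228 229 230 230 229 229 229 229 230]]
```

```bash
python3 plan.py 600.5 -24.2 100 -5.1 0 10
```

```text
[[0.25, -0.37, 0.05], [0.25, -0.37, 0.05], [0.25, -0.37, 0.05], [0.25, -0.37, 0.05], [0.25, -0.37, 0.05]]
[[0.25, -0.37, 0.05], [0.25, -0.37, 0.05], [0.25, -0.37, 0.05], [0.25, -0.37, 0.05], [0.25, -0.37, 0.05]]
rot [-0.0, 0.0, -0.0] at [ 457.9 -195.8  125.2]
```

```bash
python3 -m crank '{"offset":[[0.25,-0.37,0],[0.25,-0.37,0],[0.25,-0.37,0],[0.25,-0.37,0],[0.25,-0.37,0]],"rotation":[[0,0,0],[0,0,0],[0,0,0],[0,0,0],[0,0,0]],"hand":[0.4,0.4,0.4,0.4,0.4]}'; python3 -m crank '{"offset":[[0.25,-0.37,0.1],[0.25,-0.37,0.1],[0.25,-0.37,0.1],[0.25,-0.37,0.1],[0.25,-0.37,0.1]],"rotation":[[0,0,0],[0,0,0],[0,0,0],[0,0,0],[0,0,0]],"hand":[0.4,0.4,0.4,0.4,0.4]}';python3 plan.py 600.5 -24.2 39 -5.1 0 5
```

```text
clock: 20.38
ee_pos: [0.5294, -0.1092, 0.1251]
orientation: [[0.996, -0.094, -0.002], [-0.094, -0.996, 0.0], [-0.002, -0.0, -1.0]]
force: [0.2, 0.3, 0.1]
finger_gap: 0.0365
grip_force: 0.0
clock: 21.0
ee_pos: [0.6013, -0.0225, 0.1008]
orientation: [[0.996, -0.094, -0.0], [-0.094, -0.996, -0.0], [-0.0, 0.0, -1.0]]
force: [0.1, 0.5, 0.2]
finger_gap: 0.0367
grip_force: 0.0
[[-0.0, 0.01, 0.25], [-0.0, 0.01, 0.25], [-0.0, 0.01, 0.25], [-0.0, 0.01, 0.25], [-0.0, 0.01, 0.25]]
rot [0.0, 0.0, -0.01] at [601.3 -22.5 100.8]
```

```bash
python3 -m crank '{"offset":[[0,0.02,0.4],[0,0,0.4],[0,0,0.2],[0,0,0.13],[0,0,0.07]],"rotation":[[0,0,0],[0,0,0],[0,0,0],[0,0,0],[0,0,0]],"hand":[0.4,0.4,0.4,0.4,0.4]}'; python3 -m crank '{"offset":[[0,0,0],[0,0,0],[0,0,0],[0,0,0],[0,0,0]],"rotation":[[0,0,0],[0,0,0],[0,0,0],[0,0,0],[0,0,0]],"hand":[0.4,0,0,0,0]}' 20;  python3 -m crank '{"offset":[[0,0,0],[0,0,0],[0,0,0],[0,0,0],[0,0,0]],"rotation":[[0,0,0],[0,0,0],[0,0,0],[0,0,0],[0,0,0]],"hand":[0,0,0,0,0]}' 20
```

```text
clock: 21.62
ee_pos: [0.6003, -0.0249, 0.041]
orientation: [[0.996, -0.094, -0.0], [-0.094, -0.996, 0.0], [-0.0, -0.0, -1.0]]
force: [-0.4, 0.4, 0.9]
finger_gap: 0.0365
grip_force: 0.0
clock: 22.25
ee_pos: [0.6005, -0.0246, 0.0414]
orientation: [[0.996, -0.094, 0.0], [-0.094, -0.996, 0.0], [0.0, -0.0, -1.0]]
force: [0.0, 1.5, 1.5]
finger_gap: 0.0076
grip_force: 20.0
clock: 22.88
ee_pos: [0.6005, -0.0247, 0.0414]
orientation: [[0.996, -0.094, 0.0], [-0.094, -0.996, 0.0], [0.0, -0.0, -1.0]]
force: [-0.1, 1.2, 5.5]
finger_gap: 0.0077
grip_force: 20.0
```

```bash
python3 -m crank '{"offset":[[0,0,-0.06],[0,0,-0.1],[0,0,-0.2],[0,0,-0.2],[0,0,-0.2]],"rotation":[[0,0,0],[0,0,0],[0,0,0],[0,0,0],[0,0,0]],"hand":[0,0,0,0,0]}' 30; python3 -m crank '{"offset":[[0,0,-0.3],[0,0,-0.3],[0,0,-0.3],[0,0,-0.2],[0,0,-0.1]],"rotation":[[0,0,0],[0,0,0],[0,0,0],[0,0,0],[0,0,0]],"hand":[0,0,0,0,0]}' 30; python3 - <<'E'
from h import *
s,ds=bot.capture("scene"); cv2.imwrite("pics/s10.png",s); W=cloud("scene",ds)*1000
P=bot.sense()["ee_pos"]*1000; print(P)
k=(abs(W[...,0]-P[0])<45)&(abs(W[...,1]-P[1])<25)
for z in range(40,180,8):
    m=k&(W[...,2]>=z)&(W[...,2]<z+8); a=W[m]
    if len(a)>2: print(z,len(a),"x",np.percentile(a[:,0],[5,95]).round(),"y",np.percentile(a[:,1],[5,50,95]).round(),"bright",s[m].mean().round())
E
```

```text
clock: 23.5
ee_pos: [0.6005, -0.0247, 0.0802]
orientation: [[0.996, -0.094, 0.0], [-0.094, -0.996, -0.0], [0.0, 0.0, -1.0]]
force: [0.3, -0.5, -0.7]
finger_gap: 0.0074
grip_force: 29.9
clock: 24.12
ee_pos: [0.6005, -0.0247, 0.14]
orientation: [[0.996, -0.094, 0.001], [-0.094, -0.996, -0.0], [0.001, 0.0, -1.0]]
force: [-0.5, 0.1, 0.4]
finger_gap: 0.0075
grip_force: 29.9
[600.64753442 -24.72226035 140.18943613]
40 41 x [572. 637.] y [-38. -28. -13.] bright 149.0
48 342 x [560. 642.] y [-48. -27.  -2.] bright 183.0
56 23 x [560. 637.] y [-46. -25.  -2.] bright 185.0
104 31 x [575. 624.] y [-23. -19. -16.] bright 161.0
112 44 x [572. 628.] y [-23. -20. -15.] bright 136.0
120 37 x [571. 626.] y [-23. -20. -16.] bright 136.0
128 46 x [572. 630.] y [-24. -21. -16.] bright 133.0
136 30 x [573. 628.] y [-24. -19. -16.] bright 135.0
144 31 x [572. 607.] y [-22. -19. -16.] bright 132.0
152 10 x [577. 604.] y [-21. -19. -17.] bright 128.0
160 11 x [581. 591.] y [-29. -19. -12.] bright 105.0
168 30 x [582. 600.] y [-32. -11.  -8.] bright 65.0
176 19 x [582. 599.] y [-33. -13.  -8.] bright 53.0
```

```bash
python3 - <<'E'
from h import *
p=cv2.imread("pics/top0.png").astype(int)
for z in(.03,.04,.05,.06,.07,.078): print(z,proj("top",(.466,.284,z)).round(2),proj("scene",(.466,.284,z)).round(2))
print("b-r"); print((p[...,0]-p[...,2])[238:258,188:202]); print("grey"); print(p.mean(2).astype(int)[238:258,188:202])
E
python3 plan.py 466 183 120 -1 0 10
```

```text
0.03 [196.79 247.09] [262.   310.57]
0.04 [196.14 246.95] [261.91 308.64]
0.05 [195.48 246.8 ] [261.82 306.68]
0.06 [194.81 246.65] [261.73 304.7 ]
0.07 [194.13 246.5 ] [261.64 302.7 ]
0.078 [193.58 246.38] [261.56 301.07]
b-r
[[ -1   0   0   0  -2  -1   2  -1  -3  -3  -7   1  -3  -1]
 [  1   1  -1   0  -1   1   1   0  -2  -1  -2   4  -5   0]
 [ -1  -1   0  -1  -3   1  -1   0   2   0   0  -1  -2  -2]
 [ -4  -1  -1  -4  -2   2  25   5   2   5  -5   2  -4   1]
 [ -4  -8   0  -4  -2  36 107  47   0   3  -1   1   2   0]
 [ -3  -3   0   1   1  87 105  63  19   2  -1   1  -6  -2]
 [ -4  -5  -1  -2   5  97 110  61  31   2  -1  -4  -3  -2]
 [ -5  -6  -1  -1   5 124  99  65  31  -1  -4   4  -2  -1]
 [ -2  -3  -1   1   5 126 100  60  34   2  -2   4  -2   1]
 [ -4  -4  -2  -2   3 126  99  58  43   7   5   1  -3   0]
 [ -5  -4  -1  -1   3 122 104  65  49   2  -2  -3   6   1]
 [ -7  -5  -2  -1   3 110 104  59  46  -1  -1  -4  -2  -4]
 [ -7  -5  -3  -2   0  59 101  61  28  -5   4   4   0  -4]
 [ -6  -9   3  -1   0  37  95  60  14  -1   1   0   2   1]
 [ -6  -2   0  -2  -1   0  39  47  16   1   6  
[... 1053 characters left out ...]
6  48  15  21  27  26  19]
 [ 66  52  38  96 113  79 102  63  36  30  22  28  24  17]
 [ 70  50  35 100 115  81  58  58  36  24  29  18  25  32]
 [ 59  46  35 114 116  85  45  32  26  15  23  17  29  27]
 [ 59  40  49 112 112  69  42  35  21  25  25  31  24  29]
 [ 49  36  23  58  76  45  36  18  20  24  24  22  25  27]
 [ 26  24  23  25  24  14  18  25  16  23  21  26  22  34]
 [ 45  49  54  56  20  27  18  23  16  23  22  27  32  54]]
[[-0.31, -0.39, 0.04], [-0.3, -0.39, 0.04], [-0.3, -0.39, 0.04], [-0.3, -0.4, 0.04], [-0.3, -0.4, 0.04]]
[[-0.29, -0.4, 0.04], [-0.29, -0.4, 0.04], [-0.29, -0.4, 0.04], [-0.28, -0.41, 0.04], [-0.28, -0.41, 0.04]]
rot [-0.0, -0.0, -0.05] at [600.6 -24.7 140.2]
```

```bash
python3 -m crank '{"offset":[[-0.2,-0.28,0],[-0.3,-0.4,0],[-0.32,-0.42,0.04],[-0.32,-0.42,0.04],[-0.32,-0.42,0.04]],"rotation":[[0,0,-0.05],[0,0,-0.05],[0,0,-0.05],[0,0,-0.05],[0,0,-0.05]],"hand":[0,0,0,0,0]}'; python3 -m crank '{"offset":[[-0.32,-0.42,0.04],[-0.32,-0.42,0.04],[-0.32,-0.42,0.04],[-0.25,-0.35,0.04],[-0.15,-0.25,0.04]],"rotation":[[0,0,-0.05],[0,0,-0.05],[0,0,-0.05],[0,0,-0.05],[0,0,-0.05]],"hand":[0,0,0,0,0]}'; python3 plan.py 466 183 59.5 -1 0 5
```

```text
clock: 24.8
ee_pos: [0.5333, 0.0795, 0.1327]
orientation: [[0.998, -0.055, -0.001], [-0.055, -0.998, 0.0], [-0.001, 0.0, -1.0]]
force: [-0.7, -0.1, -0.3]
finger_gap: 0.0075
grip_force: 29.9
clock: 25.42
ee_pos: [0.4695, 0.1749, 0.1229]
orientation: [[1.0, -0.017, -0.001], [-0.017, -1.0, -0.0], [-0.001, 0.0, -1.0]]
force: [0.1, 0.1, -0.2]
finger_gap: 0.0073
grip_force: 29.9
[[-0.01, -0.03, 0.25], [-0.01, -0.03, 0.25], [-0.01, -0.03, 0.25], [-0.01, -0.03, 0.25], [-0.01, -0.03, 0.25]]
rot [0.0, 0.0, 0.0] at [469.5 174.9 122.9]
```

```bash
python3 -m crank '{"offset":[[-0.02,-0.03,0.3],[-0.01,-0.03,0.4],[0,-0.03,0.3],[0,-0.03,0.2],[0,-0.02,0.07]],"rotation":[[0,0,0],[0,0,0],[0,0,0],[0,0,0],[0,0,0]],"hand":[0,0,0,0,0]}'; python3 -m crank '{"offset":[[0,0,0],[0,0,0],[0,0,0],[0,0,0],[0,0,0]],"rotation":[[0,0,0],[0,0,0],[0,0,0],[0,0,0],[0,0,0]],"hand":[0,0,0,0,0]}'; python3 cov.py; python3 - <<'E'
from h import *
s=cv2.imread("pics/s_last.png"); t=cv2.imread("pics/t_last.png"); W=cloud("scene",np.load("sd_last.npy"))*1000; P=bot.sense()["ee_pos"]*1000
k=(abs(W[...,0]-P[0])<45)&(abs(W[...,1]-P[1])<25)
for z in range(8,100,10):
    a=W[k&(W[...,2]>=z)&(W[...,2]<z+10)]
    if len(a)>2: print(z,len(a),"x",np.percentile(a[:,0],[5,95]).round(),"y",np.percentile(a[:,1],[5,50,95]).round())
cv2.imwrite("pics/c10.png",np.hstack([cv2.resize(t[170:270,150:330],(400,400*100//180),interpolation=cv2.INTER_CUBIC),cv2.resize(s[170:370,190:370],(400,444),interpolation=cv2.INTER_CUBIC)[222:444]]) if 0 else cv2.resize(s[130:390,200:400],(600,600),interpolation=cv2.INTER_AREA))
E
```

```text
clock: 26.05
ee_pos: [0.4697, 0.1805, 0.059]
orientation: [[1.0, -0.019, -0.001], [-0.019, -1.0, -0.0], [-0.001, 0.0, -1.0]]
force: [0.1, -0.9, -1.1]
finger_gap: 0.0072
grip_force: 29.9
clock: 26.68
ee_pos: [0.4699, 0.1806, 0.0598]
orientation: [[1.0, -0.019, 0.0], [-0.019, -1.0, 0.0], [0.0, -0.0, -1.0]]
force: [-0.0, -0.0, -0.5]
finger_gap: 0.0071
grip_force: 29.9
scene 0.04 [(10, 10, 53), (30, 44, 52), (50, 43, 54), (70, 91, 154), (90, 7, 155), (110, 7, 51)]
scene -0.04 [(50, 25, 126), (70, 211, 104), (90, 13, 153)]
top 0.04 [(-50, 36, 52), (-30, 37, 52), (-10, 42, 52), (10, 44, 52), (30, 40, 52), (50, 44, 54), (70, 101, 154), (90, 11, 154)]
top -0.04 [(-50, 43, 52), (-30, 48, 53), (-10, 45, 53), (10, 46, 52), (30, 41, 53), (50, 44, 54), (70, 94, 153), (90, 12, 155)]
18 8 x [444. 462.] y [184. 185. 188.]
28 19 x [441. 464.] y [183. 187. 190.]
38 19 x [441. 464.] y [183. 185. 189.]
48 18 x [442. 463.] y [183. 186. 188.]
58 21 x [440. 460.] y [181. 186. 187.]
68 19 x [443. 460.] y [181. 185. 188.]
78 11 x [451. 458.] y [175. 184. 193.]
88 16 x [451. 456.] y [175. 183. 195.]
98 7 x [452. 456.] y [174. 189. 196.]
```

View pics/c10.png

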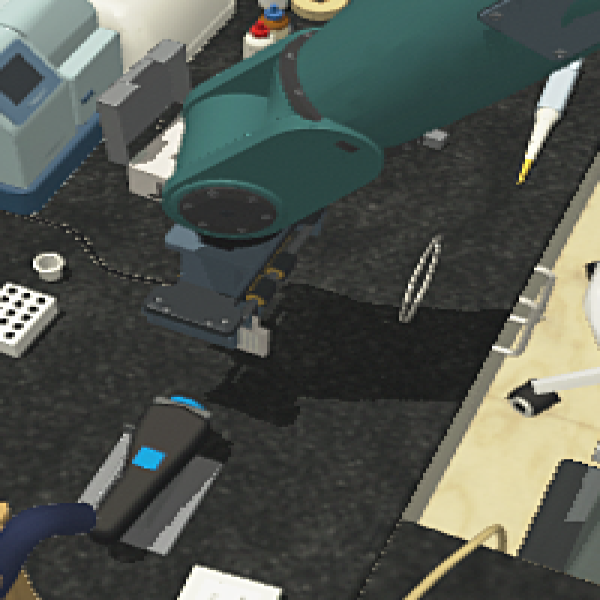

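The plate hangs upright at (250,335), square to the scanner at (185,405) and about 10 cm from its window. The cover is still open, and nothing else has been disturbed.

```bash
python3 -c "
from station import bot
print(bot.hand_in())"
```

```text
the job is handed in; nothing more can be done
None
```

The job is handed in: I levered the cover off with the tool and swung it fully open, laid the tool back on the worktop, and the gripper is holding the filter plate upright about 10 cm in front of the scanner window, clear of everything else; the hand-in gave no verdict.

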